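Set the phone service stand on its kickstand and hold it upright

TASK

The phone service frame is leaning forward on its front rests. First swing the magnifier arm about a quarter turn towards the robot, clear of the frame; then, with the frame still leaning, flip the red-tipped kickstand up over its centre and down behind the frame to its stop. Finally take the frame by its blue handle, bring it upright (plumb, neither forward nor back) and finish while still holding it there, since it tips forward when let go; leave the other things on the desk alone.

Things in the scene. Friction and masses are not known exactly. Their poses are not given: they have to be found in the camera images.
- stand_base: Fixed grey base plate of the service stand, 180 x 230 x 10 mm. Origin on the desk; x points to the stand's back (away from the robot), y to its left. The frame's hinge line runs along y, 30 mm above the origin. A small steel fence on the plate, 71 to 79 mm behind the hinge at the right, backs up the kickstand's toe.
- frame: Aluminium frame 170 mm wide, 100 mm tall, a phone clamped on its front. Origin on the hinge line; z up along the frame, y to its left. Starts leaning 0.6 rad forward on two rests. Its weight and a weak spring drop it forward whenever let go (1 to 4 N at the handle lifts and holds it). Just past upright the lowered kickstand's toe meets the base and resists; the hinge ends 0.12 rad back.
- frame_handle (a point): Middle of the blue handle bar on top of the frame: round bar 12 mm thick along the frame's y axis, 82 mm free between its two legs, 140 mm from the hinge line and 40 mm above the frame's top bar. Leaning, it is about 145 mm above the desk; upright, 170 mm.
- kickstand (a joint): Kickstand hinge on the frame's right side, axis parallel to the frame's hinge. 0 = stowed, pointing up along the frame; grows as it swings up and backwards; 2.32 = its stop, sloping down behind the frame. It swings freely: with the frame leaning it passes its highest point at about 0.6 rad and then falls by its own weight to the stop; short of that it falls back.
- kickstand_toe (a point): Free end of the kickstand: red tip 13 mm thick on a 9 mm rod; this point is 84 mm from the pivot (6 mm more to the very end). The pivot lies on the frame, 45 mm above the hinge line, 98 mm right of the middle; the rod is 8 mm clear of the frame's side. Stowed, this point is about 137 mm above the desk, and 151 mm at the highest of its swing. About 0.5 N moves it.
- magnifier_arm (a joint): Swing of the magnifier arm about its upright post, at the left of the frame. 0 = pointing to the post's -y (right, over the frame); grows as it swings clockwise seen from above, towards the robot: at 1.57 it points to the post's -x. Travel -0.3 to 1.9; stiff enough to stay where it is left (about 1 N at the knob moves it).
- magnifier_knob (a point): Grip height on the upright black knob of the magnifier arm: cylinder 18 mm across, standing 44 mm tall on the flat white arm (top of the arm 212 mm, top of the knob 255 mm above the desk); this point lies on its axis, 239 mm above the desk and 120 mm from the post's axis.
- magnifier_lens (a point): Centre of the round lens at the arm's end, 74 mm across and 14 mm thick, 206 mm above the desk, 168 mm from the post's axis.
- magnifier: Fixed foot and post of the magnifier; origin on the desk on the post's axis, about which the arm swings. Round foot 84 mm across, post 18 mm thick and 199 mm tall.
- loupe: Black eye loupe, 38 mm across, 32 mm tall, origin under its middle: leave alone.
- brush: Black anti-static brush, 120 mm long, origin under its middle: leave alone.
- charger: White charger, 29 x 41 x 26 mm, origin under its middle: leave alone.
- kapton_roll: Amber tape roll lying flat, 50 mm across, 12 mm thick, origin under its middle: leave alone.

How it is judged:
By the outcome, as a careful person would: the job done as asked, in the order asked, and still so for the second after the job is handed in, while the arm keeps its last pose, push and grip.
It also fails if it takes over 54 s, if anything falls off the work surface, if the arm or the gripper's body presses on something with over 40 N, if the wrist force passes 120 N, or if a joint passes its speed limit or range.

ROBOT

A 6-joint arm with a two-finger parallel gripper is mounted at the origin on a cart in front of the work surface, level with it; the furniture and walls round the work are solid. World frame = base frame: x ahead of the robot, y to its left, z up, the work surface at z = 0. Lengths are in m, angles in rad, forces in N, time in s.
With the tool pointing down it reaches from about 0.35 to 0.775 m from the base axis. Payload 5.5 kg.
Tool frame: the origin (TCP) lies at the very end of the fingers, on their centre line; the grasp point (between the pads) lies 19 mm behind it; z points along the fingers, y is the line along which they close (so a half turn about z gives the same grasp; the last joint's range is limited). The gripper opens to 85 mm and grips with 20 to 120 N. Pads are 22 mm wide; open, the fingers measure 114 mm over their backs; the gripper's body (76 mm by 85 mm) begins 54 mm behind the grasp point. The pads swing forward as they close: fully open they stand 13 mm farther back than shut.
Start: joints at [1.074, 0.313, 0.046, 1.304, 0, 1.431], TCP at [0.201, 0.539, 0.231] pointing down, gripper open.
Joint ranges: [-2.76, 2.76], [-0.86, 1.69], [-1.03, 1.26], [-2.2, 2.34], [-1.47, 1.5], [-3.14, 3.14]. Speed limits (rad/s): [2.57, 2.57, 3.14, 3.14, 3.14, 3.14].

INTERFACE

Orientations are given as a unit quaternion [w, x, y, z].
In Python, from workcell import env, cams, ticket, spotter gives the robot as it stands.
- The arm moves only by the tool jog_arm, never from a script. Its argument "increments" is a list that holds one entry, the list of rows, each a list of 7 numbers: the shift along the tool's x, y, z in units of 0.25 m (1.0 is 0.25 m), then the turn, a rotation vector about the tool's x, y, z in units of 180 degrees (1.0 is 180 degrees), then the closure in counts, from 0 (fully open) to 255 (shut). A call has 1 to 20 rows; each row shifts and turns the commanded pose from where the row before left it, along the tool's axes as they then stand; what a row does not reach is not made up. A row lasts 1/10 s, in which the tool goes at most 50 mm and 8.59 degrees, less where a joint would pass 70% of its speed; a pose out of reach is approached as far as the arm can. A call with a number of a shift or a turn outside -1 to 1 is refused whole. A call with a gripper value outside its range is refused whole. The fingers move at their own pace and stop on an object; "force" is the grip in N (left out, the last holds). Time passes only in rows, so rows that do not move let the fingers close. It gives the time, the measured TCP pose, the force, the opening and the grip force at its end, in the units of the state.
- env.get_state(): the state, without advancing time (a new reading comes with each control period).
- cams.read_camera(name): name is "scene" or "top" or "wrist"; returns a dict with "pixels" (420x560x3 uint8, red, green, blue), "fx", "fy", "cx", "cy" (pixels), "xyz" and "attitude" of the camera in the world; the wrist camera has in their place "mount" (4x4, takes a point from camera to tool coordinates, whose origin is the TCP and whose axes are the flange's). Camera axes: x right, y down, z forward; pixel columns grow to the right and rows downward; lengths in m; the calibration is good to about 2 mm. A picture is of the moment at which its call begins: read the wrist's pose just before it. There is no depth.
- ticket.hand_in(): hands the job in; it is judged then, once.
Trained networks look in the newest picture that a camera, given by its name, has taken for a name from the list of things; names that differ only in an ending like _2 or _b are one class to them, and where a whole thing is asked for, a point or a joint stands for the part that bears it (a point fixed in the world has none). Each returns a list of dicts, best first, with "conf" (0 to 1); they miss things now and then, are a little off and sometimes report something else, mostly with a low value. They report only what shows in the picture. A call takes as long as a camera call.
- spotter.find_in(target, camera): "uv" ([column, row] in pixels, amid what is visible of it).
- spotter.cut_out(target, camera): "region" (420x560 bool, what is visible of it) and "uv" ([column, row] in pixels, amid what is visible of it).
- spotter.landmark_of(target, camera): "uv" ([column, row] in pixels: a listed point, or the origin of a listed thing).
The state is a dict: "clock": time; "joint_pos": joint angles; "qvel": joint speeds; "tau": joint torques, N m; "tcp_pos": TCP position; "orientation": TCP orientation; "wrist_force": force on the tool from outside, world axes, zero at the start; "ft_torque": the same for the moment, N m; "finger_gap": finger opening in m; "grip_force": force on a finger pad.
Only numpy, scipy, OpenCV 4.12 (cv2) and the standard library are available. Lean on these libraries where they do the work, as an engineer would, in place of code of your own. Each camera call takes 0.05 s, during which the arm holds its last target. There are 200 camera calls.

## Working session

There is one attempt and no reset: what is moved stays moved. The work goes in short steps, Python scripts to look and compute and a tool call to move; the robot and the scene stay as the last step left them, time stands still between calls to the robot, and variables do not carry over. Pictures are saved under pics/ and viewed, at most 10 in all, crops included, and the job is handed in when it is done.

Besides the shell and the picture viewer there is one more tool, called after "Call:" as name([rows], argument=value, ...), one row to a line, values as JSON. jog_arm: Moves the arm, as the interface text tells. Shifts and turns lie within -1 to 1; 1 stands for 0.25 m of shift or 180 degrees of turn. Its arguments: {"type":"object","properties":{"increments":{"type":"array"},"force":{"type":"number"}},"required":["increments"]}

```bash
mkdir -p pics; cat > h.py <<'E'
import numpy as np, cv2
from scipy.spatial.transform import Rotation as R
from workcell import env, cams, ticket, spotter
def q2R(q): return R.from_quat([q[1],q[2],q[3],q[0]]).as_matrix()
def shot(name):
    s=env.get_state(); c=cams.read_camera(name)
    if 'mount' in c:
        T=np.eye(4);T[:3,:3]=q2R(s['orientation']);T[:3,3]=s['tcp_pos'];T=T@np.array(c['mount'])
        c['Rm'],c['t']=T[:3,:3],T[:3,3]
    else:
        a=np.array(c['attitude']); c['Rm']=a if a.shape==(3,3) else q2R(a); c['t']=np.array(c['xyz'])
    return c
def ray(c,uv):
    d=c['Rm']@np.array([(uv[0]-c['cx'])/c['fx'],(uv[1]-c['cy'])/c['fy'],1]); return c['t'],d
def atz(c,uv,z):
    t,d=ray(c,uv); return t+d*(z-t[2])/d[2]
def proj(c,p):
    q=c['Rm'].T@(np.array(p)-c['t']); return np.array([c['fx']*q[0]/q[2]+c['cx'],c['fy']*q[1]/q[2]+c['cy']])
def save(c,f): cv2.imwrite('pics/'+f,cv2.cvtColor(c['pixels'],cv2.COLOR_RGB2BGR))
E
cat > a.py <<'E'
from h import *
print(env.get_state())
Z=dict(stand_base=0,frame_handle=.145,kickstand_toe=.137,magnifier_knob=.239,magnifier_lens=.206,magnifier=0,frame=.03,loupe=0,brush=0,charger=0,kapton_roll=0)
for n in ('top','scene'):
    c=shot(n); save(c,n+'0.png'); print(n,c['t'],c['Rm'].round(3).tolist(),c['fx'])
    for k,z in Z.items():
        for r in spotter.landmark_of(k,n)[:2]:
            print(k,round(r['conf'],2),np.round(r['uv'],1),atz(c,r['uv'],z).round(4))
E
python3 a.py
```

```text
{'clock': 0.0, 'joint_pos': array([ 1.07442222e+00,  3.14020961e-01,  4.49746812e-02,  1.30358389e+00,
       -1.73891826e-05,  1.43121077e+00]), 'qvel': array([ 0.0001079 ,  0.00101592, -0.0011356 ,  0.0002851 , -0.00045665,
       -0.00022958]), 'tau': array([-1.77480988e-04, -4.80624139e+01,  2.98535961e+01,  1.93400227e-02,
       -1.96707265e-04, -5.10401236e-06]), 'tcp_pos': array([0.20059083, 0.538336  , 0.23039541]), 'orientation': array([-2.78415880e-04,  1.77449479e-01,  9.84129484e-01, -8.73675590e-04]), 'wrist_force': array([-0.84115585,  0.80767424,  0.07890596]), 'ft_torque': array([-0.00966125, -0.00833914,  0.00166255]), 'grip_force': 0.0, 'finger_gap': 0.08503238732955494}
top [0.26153536 0.05169217 1.69274255] [[0.007, -0.982, 0.186], [-1.0, -0.005, 0.009], [-0.008, -0.186, -0.982]] 460.1376591912206
stand_base 0.69 [302. 205.] [0.6206 0.0113 0.    ]
frame_handle 0.76 [303.8 218.6] [0.5424 0.0086 0.145 ]
kickstand_toe 0.7 [403.4 247.4] [ 0.4464 -0.3291  0.137 ]
kickstand_toe 0.56 [335.  218.2] [ 0.5458 -0.0988  0.137 ]
magnifier_knob 0.86 [270.  193.4] [0.6079 0.120
[... 553 characters left out ...]
4
stand_base 0.74 [301.7 186.7] [0.7039 0.25   0.    ]
stand_base 0.68 [309.2 248.7] [ 0.6076  0.0046 -0.    ]
frame_handle 0.73 [289.7 227.6] [0.5346 0.0028 0.145 ]
kickstand_toe 0.42 [312.8 252.4] [ 0.558  -0.0901  0.137 ]
magnifier_knob 0.76 [299.9 170.6] [0.6108 0.1067 0.239 ]
magnifier_knob 0.5 [290.2 228.1] [ 0.5007 -0.0637  0.239 ]
magnifier_lens 0.95 [303.3 187.1] [0.6074 0.0741 0.206 ]
magnifier 0.56 [284.6 196. ] [0.6301 0.2336 0.    ]
frame 0.85 [310.1 245.3] [ 0.6042 -0.0031  0.03  ]
frame 0.33 [301.3 187.8] [0.6858 0.2208 0.03  ]
loupe 0.74 [328.1 383.6] [ 0.4701 -0.3632  0.    ]
brush 0.67 [364.8 364.7] [ 0.5752 -0.3613  0.    ]
charger 0.43 [242.1 156.8] [0.567  0.4787 0.    ]
```

```bash
python3 -c "
import cv2
a=cv2.imread('pics/top0.png')[150:280,140:420];b=cv2.imread('pics/scene0.png')[100:400,180:460]
cv2.imwrite('pics/t1.png',cv2.resize(a,None,fx=2.8,fy=2.8,interpolation=3));cv2.imwrite('pics/s1.png',cv2.resize(b,None,fx=2,fy=2,interpolation=3))"
```

```text
(no output)
```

View pics/t1.png

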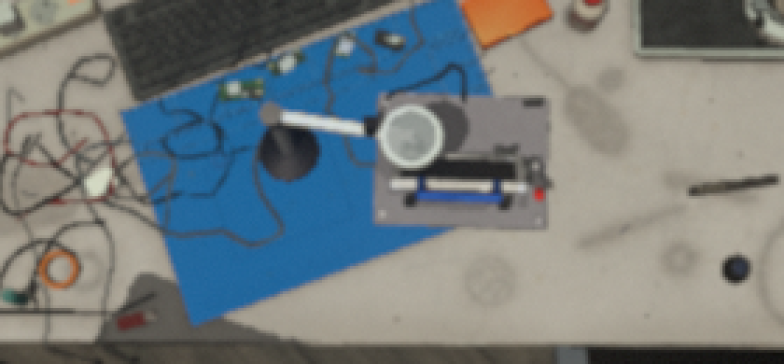

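View pics/s1.png

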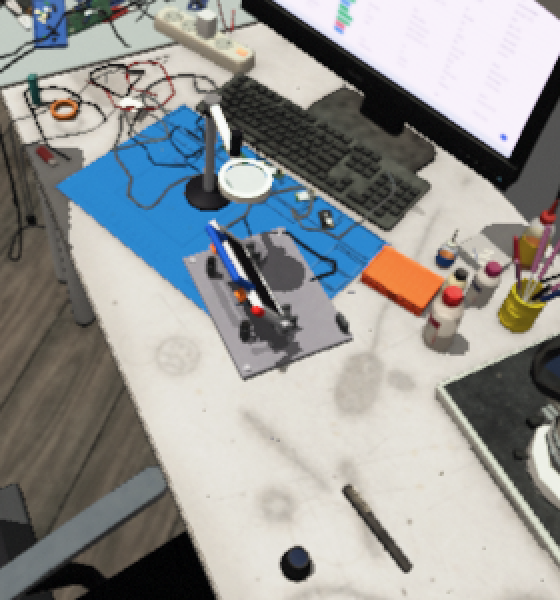

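```bash
cat > b.py <<'E'
from h import *
ct,cs=shot('top'),shot('scene')
def tri(u,v):
    A=[];b=[]
    for c,p in((ct,u),(cs,v)):
        t,d=ray(c,p);d=d/np.linalg.norm(d);P=np.eye(3)-np.outer(d,d);A.append(P);b.append(P@t)
    return np.linalg.lstsq(np.vstack(A),np.hstack(b),rcond=None)[0]
for k,u,v in(('handle',(303.8,218.6),(289.7,227.6)),('toe',(335,218.2),(312.8,252.4)),('toe2',(140+539/2.8,150+194/2.8),(180+257/2,100+311/2)),('knob',(270,193.4),(299.9,170.6)),('lens',(288.4,197.2),(303.3,187.1)),('mag',(239.9,203.7),(284.6,196)),('base',(302,205),(309.2,248.7))):
    print(k,tri(u,v).round(4))
print('posttop',atz(ct,(140+270/2.8,150+112/2.8),.205))
for p in((377,92),(548,96),(548,229),(373,222)): print('corner',atz(ct,(140+p[0]/2.8,150+p[1]/2.8),.01))
for p in((410,197),(505,205)): print('bar',atz(ct,(140+p[0]/2.8,150+p[1]/2.8),.145))
c=shot('wrist');print(c['mount'],c['fx'])
E
python3 b.py
```

```text
handle [0.5412 0.0091 0.1354]
toe [ 0.5472 -0.0986  0.1533]
toe2 [ 0.5441 -0.091   0.1316]
knob [0.6148 0.1206 0.2243]
lens [0.5996 0.0611 0.2216]
mag [ 0.6316  0.2456 -0.0141]
base [ 0.6186  0.0124 -0.0145]
posttop [0.62706477 0.23439426 0.205     ]
corner [0.70337513 0.11478268 0.01      ]
corner [ 0.69889305 -0.11537695  0.01      ]
corner [ 0.51802851 -0.11302799  0.01      ]
corner [0.52610912 0.11799038 0.01      ]
bar [0.53598954 0.06789944 0.145     ]
bar [ 0.52670962 -0.04787104  0.145     ]
[[-9.41884755e-04 -9.47462790e-01 -3.19864618e-01  8.20536497e-02]
 [ 9.99999542e-01 -8.38654243e-04 -4.60478048e-04  5.18710033e-04]
 [ 1.68029997e-04 -3.19864905e-01  9.47463147e-01 -1.42208418e-01]
 [ 0.00000000e+00  0.00000000e+00  0.00000000e+00  1.00000000e+00]] 354.32078933328364
```

Call:
jog_arm([
  [[0,0,-0.1,0,0,-0.0283,0],[0,0,-0.1,0,0,-0.0283,0],[0,0,-0.1,0,0,-0.0283,0],[0,0,-0.1,0,0,-0.0284,0],[-0.117,-0.12,0,0,0,0,0],[-0.117,-0.12,0,0,0,0,0],[-0.117,-0.12,0,0,0,0,0],[-0.117,-0.12,0,0,0,0,0],[-0.117,-0.12,0,0,0,0,0],[-0.117,-0.12,0,0,0,0,0],[-0.117,-0.12,0,0,0,0,0],[-0.117,-0.12,0,0,0,0,0],[-0.117,-0.12,0,0,0,0,0],[-0.117,-0.12,0,0,0,0,0],[-0.117,-0.12,0,0,0,0,0],[-0.117,-0.12,0,0,0,0,0],[-0.117,-0.12,0,0,0,0,0],[-0.117,-0.12,0,0,0,0,0],[0,0,0,0,0,0,0]],
], force=40)

```text
clock: 3.25
tcp_pos: [0.6131, 0.1144, 0.3294]
orientation: [-0.0, 0.003, 1.0, -0.001]
wrist_force: [0.3, 0.7, 0.2]
finger_gap: 0.085
grip_force: 0.0
```

```bash
cat > c.py <<'E'
from h import *
import sys
Z=dict(stand_base=0,frame_handle=.145,kickstand_toe=.137,magnifier_knob=.239,magnifier_lens=.206,magnifier=0,frame=.03)
s=env.get_state();print(s['tcp_pos'].round(4),s['orientation'].round(4),s['clock'],s['joint_pos'].round(2))
c=shot('wrist');save(c,sys.argv[1])
for k,z in Z.items():
    for r in spotter.landmark_of(k,'wrist')[:2]:
        print(k,round(r['conf'],2),np.round(r['uv'],1),atz(c,r['uv'],z).round(4))
E
python3 c.py w1.png
```

```text
[0.6131 0.1144 0.3294] [-3.0e-04  3.2e-03  1.0e+00 -6.0e-04] 3.25 [ 0.06  0.42  0.44  1.59 -0.    0.06]
frame_handle 0.85 [155.6 104.9] [0.5399 0.0089 0.145 ]
kickstand_toe 0.85 [ 53.5 110.1] [ 0.544 -0.087  0.137]
kickstand_toe 0.5 [557.4 131.8] [0.5665 0.375  0.137 ]
magnifier_knob 0.68 [279.7 209.6] [0.6072 0.1173 0.239 ]
magnifier_lens 0.65 [215.  189.2] [0.601  0.0676 0.206 ]
magnifier 0.58 [363.6 169.4] [0.6289 0.2325 0.    ]
magnifier 0.39 [ 53.1 108. ] [ 0.5466 -0.1699  0.    ]
frame 0.17 [363.4 167.3] [0.62   0.2247 0.03  ]
```

View pics/w1.png

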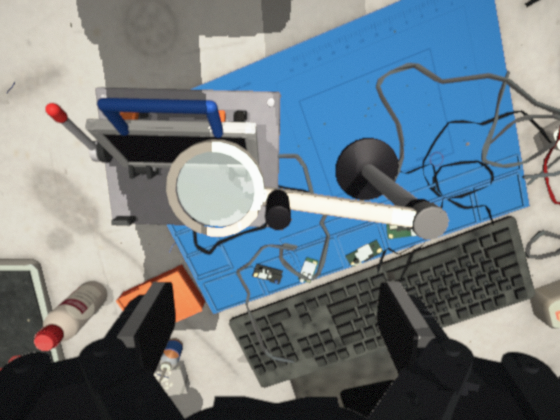

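```bash
python3 - <<'E'
from h import *
c=shot('wrist')
print('post',atz(c,(430,219),.21),'lens',atz(c,(215,188),.206),'knob',atz(c,(279,209),.239), 'foot',atz(c,(366,167),.01))
for p in((100,104),(214,106)): print('bar',atz(c,p,.145))
for p in((269,101),(110,96),(123,220)): print('base',atz(c,p,.01))
p=[.609,.117]
for z in(.212,.239,.255): print(proj(c,p+[z]))
E
```

```text
post [0.62165807 0.24196148 0.21      ] lens [0.59740855 0.07251191 0.206     ] knob [0.60389019 0.12217447 0.239     ] foot [0.61997439 0.23942421 0.01      ]
bar [ 0.53643644 -0.03618224  0.145     ]
bar [0.53814353 0.06496982 0.145     ]
base [0.53660366 0.11146322 0.01      ]
base [ 0.53066094 -0.08626849  0.01      ]
base [ 0.69457304 -0.09275209  0.01      ]
[271.99953152 204.47768944]
[271.61170667 215.91797033]
[271.34183035 223.87893764]
```

Call:
jog_arm([
  [[0.032,0.026,0.088,0,0,0,0],[0,0,0.088,0,0,0,0],[0,0,0.088,0,0,0,0],[0,0,0.088,0,0,0,0],[0,0,0.08,0,0,0,0],[0,0,0,0,0,0,255],[0,0,0,0,0,0,255],[0,0,0,0,0,0,255],[0,0,0,0,0,0,255],[0,0,0,0,0,0,255],[0,0,0,0,0,0,255]],
], force=25)

```text
clock: 4.8
tcp_pos: [0.6025, 0.1158, 0.2262]
orientation: [0.001, 0.004, 1.0, -0.009]
wrist_force: [-4.5, -29.8, 9.0]
finger_gap: 0.0175
grip_force: 26.0
```

Call:
jog_arm([
  [[0,-0.02,-0.012,0,0,0,255],[0.0475,0.0096,0,0,0,0,255],[0.0463,0.0143,0,0,0,0,255],[0.0447,0.0189,0,0,0,0,255],[0.0426,0.0233,0,0,0,0,255],[0.04,0.0274,0,0,0,0,255],[0.0371,0.0312,0,0,0,0,255],[0.0338,0.0348,0,0,0,0,255],[0,0,0,0,0,0,255]],
])

```text
clock: 5.7
tcp_pos: [0.5237, 0.1569, 0.2264]
orientation: [-0.004, 0.001, 1.0, -0.004]
wrist_force: [-13.6, -13.0, 2.8]
finger_gap: 0.0171
grip_force: 24.9
```

Call:
jog_arm([
  [[0.039,0.029,0,0,0,0,255],[0.0262,0.0408,0,0,0,0,255],[0.022,0.0432,0,0,0,0,255],[0.0176,0.0452,0,0,0,0,255],[0.013,0.0467,0,0,0,0,255],[0.0082,0.0478,0,0,0,0,255],[0.0034,0.0484,0,0,0,0,255],[0,0.02,0,0,0,0,255],[0,0,0,0,0,0,255]],
])

```text
clock: 6.6
tcp_pos: [0.4902, 0.2412, 0.2265]
orientation: [-0.006, -0.001, 1.0, 0.0]
wrist_force: [-18.9, 0.8, 6.8]
finger_gap: 0.0114
grip_force: 24.2
```

Call:
jog_arm([
  [[0,0,0,0,0,0,0],[0,0,0,0,0,0,0],[0,0,0,0,0,0,0],[0,0,0,0,0,0,0],[0,0,-0.1,0,0,0,0],[0,0,-0.1,0,0,0,0],[0,0,-0.1,0,0,0,0],[0,0,-0.1,0,0,0,0],[0,0,0,0,0,0,0]],
])

```text
clock: 7.5
tcp_pos: [0.4985, 0.2405, 0.3302]
orientation: [0.003, 0.001, 1.0, 0.001]
wrist_force: [-0.0, -0.5, 0.9]
finger_gap: 0.0852
grip_force: 0.0
```

```bash
sed -i 's/c=shot/n=sys.argv[2];c=shot/;s/.wrist.)/n)/' c.py; python3 c.py w2.png wrist;python3 c.py t2.png top
```

```text
[0.4985 0.2405 0.3302] [3.3e-03 7.0e-04 1.0e+00 1.1e-03] 7.5 [0.3  0.26 0.21 1.52 0.   0.31]
stand_base 0.92 [110.5 240.7] [ 0.62    0.0022 -0.    ]
frame_handle 0.78 [ 39.9 222.2] [0.5373 0.0092 0.145 ]
magnifier_knob 0.37 [ 37.7 224.7] [0.5042 0.0738 0.239 ]
magnifier_lens 0.89 [279.1 150.3] [0.4577 0.2437 0.206 ]
magnifier 0.88 [272.2 245.9] [0.629 0.236 0.   ]
frame 0.95 [105.4 248.1] [0.618  0.0087 0.03  ]
[0.4964 0.2401 0.3253] [-8.e-04  4.e-04  1.e+00 -2.e-04] 7.9 [0.3  0.26 0.2  1.52 0.   0.31]
stand_base 0.73 [297.6 205.9] [0.6171 0.0278 0.    ]
stand_base 0.54 [159.3 245.3] [0.4653 0.5399 0.    ]
frame_handle 0.57 [304.3 219.4] [0.5396 0.0069 0.145 ]
kickstand_toe 0.5 [332.2 219.8] [ 0.5402 -0.0891  0.137 ]
kickstand_toe 0.24 [155.8 243.8] [0.4539 0.5127 0.137 ]
magnifier 0.93 [244.6 204.9] [0.6199 0.2272 0.    ]
magnifier 0.18 [397.1 216.5] [ 0.5785 -0.3438  0.    ]
frame 0.69 [241.7 203.2] [0.6199 0.235  0.03  ]
frame 0.6 [302.3 203.7] [0.6192 0.0109 0.03  ]
```

Call:
jog_arm([
  [[0.026,-0.1502,0,0,0,0,255],[0,-0.1502,0,0,0,0,255],[0,-0.1502,0,0,0,0,255],[0,-0.1502,0,0,0,0,255],[0,-0.1502,0,0,0,0,255],[0,-0.1502,0,0,0,0,255],[0,-0.1502,0,0,0,0,255],[0,-0.1502,0,0,0,0,255],[0,-0.1502,0,0,0,0,255],[0,0,0.1,0,0,0,255],[0,0,0.1,0,0,0,255],[0,0,0,0,0,0,255],[0,0,0,0,0,0,255]],
])

```text
clock: 9.6
tcp_pos: [0.4897, -0.0976, 0.2766]
orientation: [-0.0, 0.0, 1.0, 0.0]
wrist_force: [-0.0, 0.5, 0.0]
finger_gap: -0.0001
grip_force: 0.0
```

```bash
python3 c.py w3.png wrist
```

```text
[ 0.4897 -0.0976  0.2766] [-3.e-04  4.e-04  1.e+00  2.e-04] 9.6 [-0.36  0.16 -0.05  1.37  0.   -0.36]
frame_handle 0.86 [399.9 257.8] [0.5405 0.0084 0.145 ]
kickstand_toe 0.71 [283.9 255.6] [ 0.5421 -0.0902  0.137 ]
magnifier 0.68 [525.7 269. ] [0.6273 0.2318 0.    ]
frame 0.68 [362.6 275.1] [0.6196 0.0094 0.03  ]
```

View pics/w3.png

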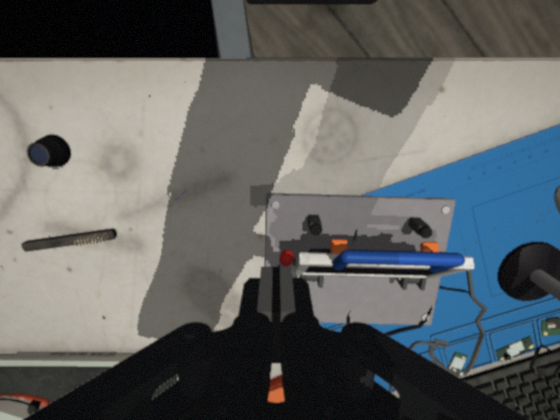

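Call:
jog_arm([
  [[0,0,0.119,0,0,0,255],[0,0,0.119,0,0,0,255],[0,0,0.119,0,0,0,255],[0,0,0.119,0,0,0,255],[0,0,0.118,0,0,0,255],[-0.0385,0,0,0,0,0,255],[-0.0385,0,0,0,0,0,255],[-0.0385,0,0,0,0,0,255],[-0.0385,0,0,0,0,0,255],[-0.0385,0,0,0,0,0,255],[-0.0385,0,0,0,0,0,255],[-0.0385,0,0,0,0,0,255],[-0.0385,0,0,0,0,0,255],[-0.0385,0,0,0,0,0,255],[-0.0385,0,0,0,0,0,255],[-0.0385,0,0,0,0,0,255],[-0.0385,0,0,0,0,0,255],[0,0,0,0,0,0,255],[0,0,0,0,0,0,255]],
])

```text
clock: 11.9
tcp_pos: [0.6054, -0.0977, 0.1275]
orientation: [-0.0, 0.0, 1.0, 0.0]
wrist_force: [0.4, -0.7, -0.8]
finger_gap: 0.0001
grip_force: 0.0
```

```bash
python3 c.py s4.png scene; python3 c.py w4.png wrist; python3 -c "
import cv2
a=cv2.imread('pics/w4.png')[150:400,150:500];b=cv2.imread('pics/s4.png')[180:340,220:420]
import numpy as np
o=np.zeros((600,800,3),np.uint8);a=cv2.resize(a,(400,286));b=cv2.resize(b,(400,320));o[:286,:400]=a;o[:320,400:]=b
cv2.imwrite('pics/m4.png',o[:320])"
```

```text
[ 0.6054 -0.0977  0.1275] [-3.e-04  3.e-04  1.e+00  1.e-04] 11.9 [-0.29  0.43 -0.04  1.1   0.   -0.29]
stand_base 0.69 [313.2 250.2] [ 0.6163 -0.0052  0.    ]
frame_handle 0.82 [289.5 228.7] [ 5.325e-01 -4.000e-04  1.450e-01]
kickstand_toe 0.63 [348.4 241.8] [ 0.6615 -0.098   0.137 ]
magnifier_knob 0.98 [251.  154.9] [0.5108 0.2199 0.239 ]
magnifier_lens 0.59 [232.2 161.7] [0.4618 0.249  0.206 ]
magnifier 0.96 [288.3 197.8] [0.6382 0.221  0.    ]
frame 0.63 [309.9 245.3] [ 0.6036 -0.0029  0.03  ]
[ 0.6053 -0.0978  0.1279] [1.e-04 5.e-04 1.e+00 0.e+00] 12.3 [-0.29  0.43 -0.04  1.1   0.   -0.29]
stand_base 0.8 [402.1 222.6] [0.623 0.005 0.   ]
```

View pics/m4.png

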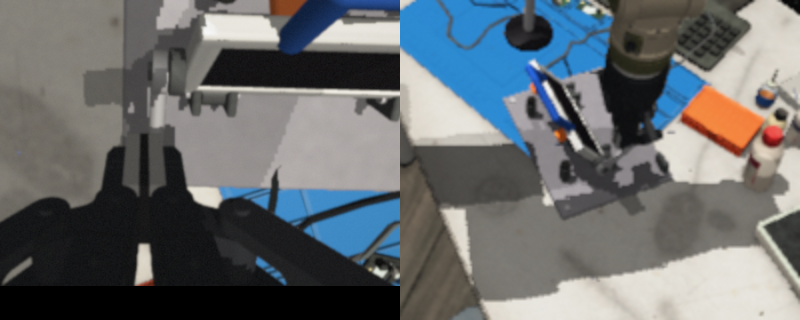

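Call:
jog_arm([
  [[0,0,-0.15,0,0,0,0],[0,0,-0.15,0,0,0,0],[0,0,-0.15,0,0,0,0],[0,0,-0.15,0,0,0,0],[0.1,0.12,0,0,0,0.046,0],[0.1,0.12,0,0,0,0.046,0],[0.1,0.12,0,0,0,0.046,0],[0,0,0,0,0,0,0]],
])

```text
clock: 13.5
tcp_pos: [0.5426, 0.0048, 0.2787]
orientation: [-0.0, 0.215, 0.977, 0.001]
wrist_force: [1.0, -0.0, -0.1]
finger_gap: 0.0855
grip_force: 0.0
```

```bash
python3 c.py w5.png wrist
```

```text
[0.5426 0.0048 0.2787] [-2.000e-04  2.150e-01  9.766e-01  6.000e-04] 13.5 [-0.14  0.24  0.06  1.39  0.    0.29]
stand_base 0.58 [295.6 219.3] [ 6.153e-01 -5.000e-04  0.000e+00]
frame_handle 0.96 [279.4 192.7] [0.5384 0.0107 0.145 ]
kickstand_toe 0.6 [248.9 308.8] [ 0.63   -0.0626  0.137 ]
magnifier 0.57 [480.9 147.8] [0.6255 0.2343 0.    ]
magnifier 0.46 [249.4 307.3] [ 0.7062 -0.1102  0.    ]
frame 0.9 [305.9 227.8] [0.6197 0.0091 0.03  ]
```

View pics/w5.png

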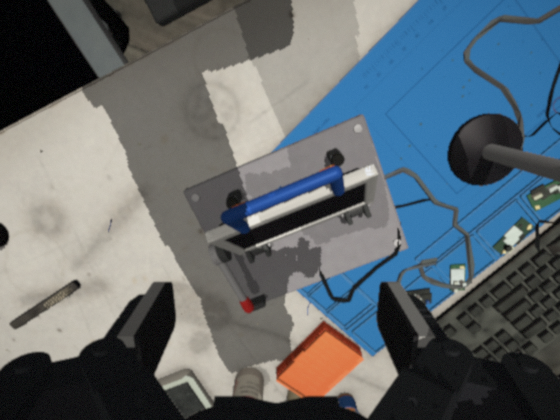

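```bash
python3 - <<'E'
from h import *
c=shot('wrist')
m=spotter.cut_out('frame_handle','wrist')
print([(x['conf'],np.round(x['uv'],1),x['region'].sum()) for x in m[:2]])
hsv=cv2.cvtColor(c['pixels'],cv2.COLOR_RGB2HSV)
b=cv2.inRange(hsv,(110,150,40),(125,255,255))
b[:150]=0;b[240:]=0;b[:,:215]=0;b[:,355:]=0
ys,xs=np.nonzero(b);print(len(xs))
for p in ((226,215),(338,175)): print(atz(c,p,.145))
r=cv2.fitLine(np.c_[xs,ys].astype(np.float32),cv2.DIST_HUBER,0,.01,.01).ravel()
A=atz(c,r[2:]+r[:2]*40,.145);B=atz(c,r[2:]-r[:2]*40,.145);d=A-B;print(A,B,np.degrees(np.arctan2(d[0],d[1])))
E
```

```text
[(0.77, array([286.2, 205.7]), np.int64(8804))]
945
[ 0.53914864 -0.04123915  0.145     ]
[0.54687963 0.05437311 0.145     ]
[0.5437102  0.04359778 0.145     ] [ 0.54088718 -0.02059306  0.145     ] 2.5181630792615723
```

Call:
jog_arm([
  [[0,0,0,0,0,0.0418,0],[0,0,0,0,0,0.0418,0],[0,0,0,0,0,0.0418,0],[0,0,0,0,0,0.0418,0],[0,0,0,0,0,0.0418,0],[0,0,0,0,0,0.0418,0],[0,0,0,0,0,0.0418,0],[0,0,0,0,0,0.0418,0],[0,0,0,0,0,0.0418,0],[0.013,-0.006,0,0,0,0,0],[0,0,0.119,0,0,0,0],[0,0,0.119,0,0,0,0],[0,0,0.119,0,0,0,0],[0,0,0.119,0,0,0,0],[0,0,0.119,0,0,0,0],[0,0,0,0,0,0,0]],
])

```text
clock: 15.6
tcp_pos: [0.5401, 0.0051, 0.1251]
orientation: [-0.003, 0.722, 0.692, -0.002]
wrist_force: [-0.7, -0.3, -0.5]
finger_gap: 0.0859
grip_force: 0.0
```

```bash
python3 c.py w6.png wrist
```

```text
[0.5401 0.0051 0.1251] [-0.0032  0.7221  0.6918 -0.0024] 15.6 [-0.14  0.31 -0.23  1.04  0.    1.47]
stand_base 0.87 [372.6 195.1] [0.6154 0.0094 0.    ]
frame_handle 0.55 [277.3 298.8] [0.5414 0.0106 0.145 ]
kickstand_toe 0.91 [468.1 348.8] [ 0.6246 -0.0232  0.137 ]
frame 0.58 [394.4 210.4] [0.6233 0.0063 0.03  ]
```

View pics/w6.png

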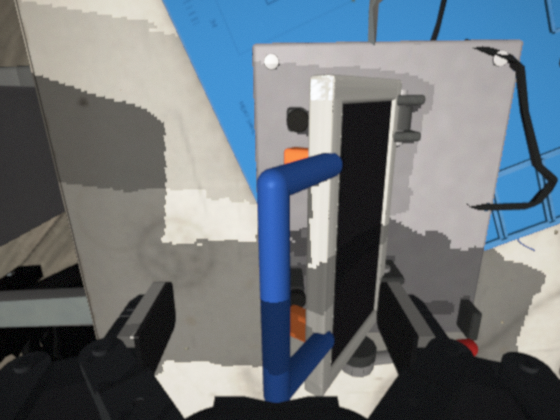

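Call:
jog_arm([
  [[0,0,-0.008,0,0,0,255],[0,0,0,0,0,0,255],[0,0,0,0,0,0,255],[0,0,0,0,0,0,255],[0,0,0,0,0,0,255],[0,0,0,0,0,0,255],[0,0,0,0,0,0,255],[0,0,0,0,0,0,255]],
], force=35)

```text
clock: 16.8
tcp_pos: [0.5427, 0.0048, 0.131]
orientation: [-0.0, 0.723, 0.691, -0.0]
wrist_force: [-3.3, 0.7, 4.0]
finger_gap: 0.0104
grip_force: 34.2
```

```bash
python3 c.py w7.png wrist
```

```text
[0.5427 0.0048 0.131 ] [-5.000e-04  7.229e-01  6.909e-01 -4.000e-04] 16.8 [-0.14  0.3  -0.22  1.05 -0.    1.48]
stand_base 0.82 [367.  196.6] [0.6161 0.0058 0.    ]
frame_handle 0.66 [272.4 289.9] [0.5419 0.0108 0.145 ]
kickstand_toe 0.78 [458.3 338.4] [ 0.6258 -0.0233  0.137 ]
frame 0.97 [382.3 205.2] [0.6197 0.0078 0.03  ]
```

Call:
jog_arm([
  [[0,0.0235,-0.0152,0,0,0,255],[0,0.0242,-0.0141,0,0,0,255],[0,0.0249,-0.0128,0,0,0,255],[0,0.0255,-0.0116,0,0,0,255],[0,0.026,-0.0102,0,0,0,255],[0,0.0265,-0.0089,0,0,0,255],[0,0.0269,-0.0076,0,0,0,255],[0,0.0273,-0.0063,0,0,0,255],[0,0.0276,-0.0049,0,0,0,255],[0,0.0278,-0.0035,0,0,0,255],[0,0.0279,-0.0021,0,0,0,255],[0,0,0,0,0,0,255],[0,0,0,0,0,0,255],[0,0,0,0,0,0,255]],
])

```text
clock: 18.6
tcp_pos: [0.6158, 0.0023, 0.1556]
orientation: [-0.0, 0.723, 0.691, 0.001]
wrist_force: [-3.3, 4.9, 4.2]
finger_gap: 0.0108
grip_force: 35.8
```

```bash
python3 c.py w8.png wrist; python3 c.py s8.png scene;python3 -c "
from h import *;print(env.get_state()['wrist_force'])"
```

```text
[0.6158 0.0023 0.1556] [-2.000e-04  7.227e-01  6.911e-01  1.000e-03] 18.6 [-0.13  0.42  0.02  1.17  0.    1.49]
stand_base 0.55 [275.8 185.7] [0.6167 0.0097 0.    ]
frame_handle 0.86 [274.3 291.5] [ 0.615  -0.0072  0.145 ]
kickstand_toe 0.96 [351.8 296.3] [ 0.6549 -0.0167  0.137 ]
frame 0.64 [279.9 196.4] [0.6198 0.0085 0.03  ]
[0.6157 0.0023 0.1555] [-3.000e-04  7.227e-01  6.911e-01  9.000e-04] 19.0 [-0.13  0.42  0.02  1.17  0.    1.49]
stand_base 0.9 [308.9 247.6] [0.6087 0.0086 0.    ]
frame_handle 0.68 [315.6 214.5] [0.6213 0.0159 0.145 ]
kickstand_toe 0.61 [348.1 261.5] [ 0.6285 -0.1515  0.137 ]
magnifier_knob 0.78 [251.3 154.4] [0.5124 0.2215 0.239 ]
magnifier_knob 0.68 [327.2 384.9] [ 0.4089 -0.4148  0.239 ]
magnifier_lens 0.69 [229.  160.6] [0.4548 0.2571 0.206 ]
magnifier 0.67 [283.  196.6] [0.6239 0.2332 0.    ]
frame 0.91 [311.8 245.8] [ 0.608  -0.0068  0.03  ]
[-2.42466648  4.10127229  3.44190559]
```

View pics/w8.png

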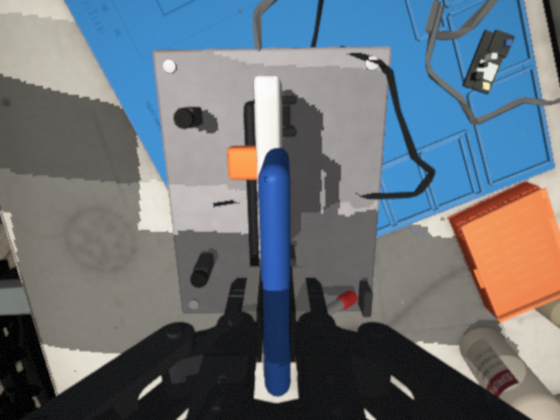

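Call:
jog_arm([
  [[0,0.012,-0.0005,0,0,0,255],[0,0.008,0,0,0,0,255],[0,0,0,0,0,0,255],[0,0,0,0,0,0,255],[0,0,0,0,0,0,255]],
])

```text
clock: 19.9
tcp_pos: [0.6206, 0.0022, 0.1554]
orientation: [-0.0, 0.723, 0.691, 0.001]
wrist_force: [-2.5, 4.6, 1.7]
finger_gap: 0.0108
grip_force: 35.9
```

```bash
python3 c.py w9.png wrist; python3 - <<'E'
from h import *
print(env.get_state()['wrist_force'])
# where hinge-line/handle project for upright hypothesis: horizontal offset estimate from handle bar and frame top bar edges
c=shot('wrist')
hx=[r['uv'] for r in spotter.landmark_of('frame','wrist')[:1]]
for u in hx: print(atz(c,u,.03))
E
python3 -c "
import cv2
a=cv2.imread('pics/w9.png')[60:320,200:400];cv2.imwrite('pics/w9c.png',cv2.resize(a,None,fx=2.3,fy=2.3,interpolation=3))"
```

```text
[0.6206 0.0022 0.1554] [-4.000e-04  7.227e-01  6.911e-01  9.000e-04] 19.9 [-0.13  0.43  0.03  1.17  0.    1.49]
frame_handle 0.79 [273.  291.7] [ 0.6192 -0.0074  0.145 ]
kickstand_toe 0.68 [341.2 294.2] [ 0.6541 -0.0153  0.137 ]
frame 0.92 [275.6 198.2] [0.6212 0.0071 0.03  ]
[-2.49966857  4.82039634  2.85821418]
[0.6221253  0.00665624 0.03      ]
```

View pics/w9c.png

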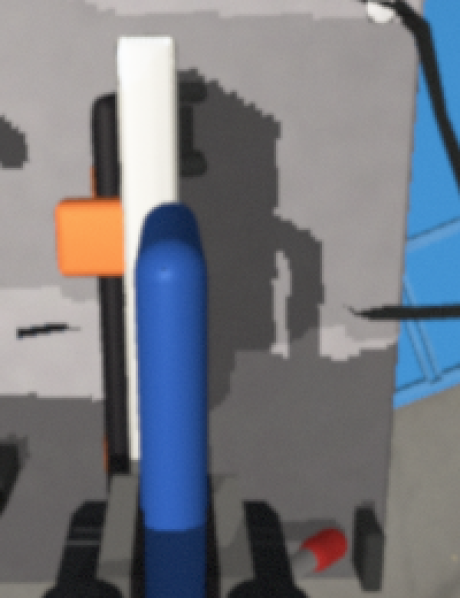

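Call:
jog_arm([
  [[0,0.004,0,0,0,0,255],[0,0,0,0,0,0,255],[0,0,0,0,0,0,255]],
])

```text
clock: 20.7
tcp_pos: [0.6215, 0.0022, 0.1554]
orientation: [-0.001, 0.723, 0.691, 0.001]
wrist_force: [-2.8, 5.1, 3.4]
finger_gap: 0.0107
grip_force: 35.9
```

Call:
jog_arm([
  [[0,0.004,0,0,0,0,255],[0,0,0,0,0,0,255],[0,0,0,0,0,0,255]],
])

```text
clock: 21.0
tcp_pos: [0.6224, 0.0021, 0.1554]
orientation: [-0.001, 0.723, 0.691, 0.001]
wrist_force: [-2.7, 5.3, 3.1]
finger_gap: 0.0106
grip_force: 35.9
```

Call:
jog_arm([
  [[0,0.004,0,0,0,0,255],[0,0,0,0,0,0,255],[0,0,0,0,0,0,255]],
])

```text
clock: 21.3
tcp_pos: [0.6232, 0.0021, 0.1554]
orientation: [-0.001, 0.723, 0.691, 0.001]
wrist_force: [-2.6, 4.3, 2.4]
finger_gap: 0.0106
grip_force: 36.0
```

Call:
jog_arm([
  [[0,0.004,0,0,0,0,255],[0,0,0,0,0,0,255],[0,0,0,0,0,0,255]],
])

```text
clock: 21.6
tcp_pos: [0.6245, 0.002, 0.1554]
orientation: [-0.0, 0.723, 0.691, 0.001]
wrist_force: [-2.2, 4.5, 3.3]
finger_gap: 0.0105
grip_force: 35.8
```

Call:
jog_arm([
  [[0,0.004,0,0,0,0,255],[0,0,0,0,0,0,255],[0,0,0,0,0,0,255]],
])

```text
clock: 21.9
tcp_pos: [0.6255, 0.002, 0.1554]
orientation: [-0.001, 0.723, 0.691, 0.001]
wrist_force: [-2.7, 4.9, 2.8]
finger_gap: 0.0106
grip_force: 35.8
```

Call:
jog_arm([
  [[0,0.006,0,0,0,0,255],[0,0,0,0,0,0,255],[0,0,0,0,0,0,255]],
])

```text
clock: 22.2
tcp_pos: [0.6269, 0.002, 0.1554]
orientation: [-0.001, 0.723, 0.691, 0.001]
wrist_force: [-3.0, 5.2, 2.3]
finger_gap: 0.0106
grip_force: 35.8
```

```bash
python3 c.py w10.png wrist; python3 -c "
import cv2
a=cv2.imread('pics/w10.png')[60:320,200:400];cv2.imwrite('pics/w10c.png',cv2.resize(a,None,fx=2.3,fy=2.3,interpolation=3))"
```

```text
[0.6269 0.002  0.1554] [-6.000e-04  7.227e-01  6.911e-01  7.000e-04] 22.2 [-0.13  0.44  0.05  1.18  0.    1.49]
stand_base 0.69 [263.9 188.7] [0.6172 0.0072 0.    ]
frame_handle 0.86 [272.1 290.7] [ 0.625 -0.007  0.145]
frame_handle 0.51 [262.6 187.6] [0.6233 0.0453 0.145 ]
kickstand_toe 0.83 [335.1 295.4] [ 0.6572 -0.016   0.137 ]
magnifier_lens 0.66 [268.6 199.2] [0.6277 0.0575 0.206 ]
frame 0.78 [268.3 197.3] [0.6217 0.0079 0.03  ]
```

View pics/w10c.png

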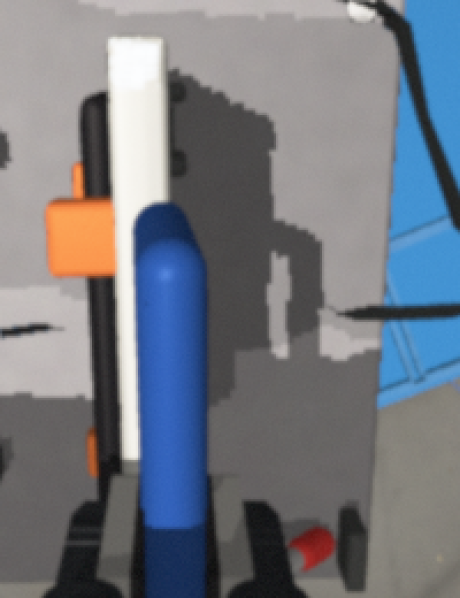

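Call:
jog_arm([
  [[0,-0.012,0,0,0,0,255],[0,-0.012,0,0,0,0,255],[0,0,0,0,0,0,255],[0,0,0,0,0,0,255],[0,0,0,0,0,0,255]],
])

```text
clock: 23.1
tcp_pos: [0.6213, 0.0021, 0.1555]
orientation: [-0.0, 0.723, 0.691, 0.001]
wrist_force: [-1.8, 5.1, 3.2]
finger_gap: 0.0105
grip_force: 35.7
```

```bash
python3 - <<'E'
from h import *
s=env.get_state();c=shot('wrist');save(c,'w11.png');print(s['tcp_pos'],s['wrist_force'])
hsv=cv2.cvtColor(c['pixels'],cv2.COLOR_RGB2HSV)
b=cv2.inRange(hsv,(105,120,30),(128,255,255))
ex=R.from_euler('z',-2.6,degrees=True).as_matrix()[:,0]
for r in range(140,290,6):
    x=np.nonzero(b[r,240:310])[0]+240
    if len(x): 
        out=[r,x.min(),x.max()]
        for z in(.1694,.13):out.append(round(float((atz(c,((x.min()+x.max())/2,r),z)-s['tcp_pos'])@ex)*1000,1))
        print(out, atz(c,(275,r),.13)[1].round(3),atz(c,(275,r),.1694)[1].round(3))
print(spotter.landmark_of('frame','wrist')[:1])
E
```

```text
[0.62128758 0.00208232 0.15554622] [-1.80379318  5.06855159  3.2488856 ]
[152, np.int64(265), np.int64(282), -0.5, -0.7] 0.059 0.065
[158, np.int64(262), np.int64(284), -0.7, -0.9] 0.056 0.062
[164, np.int64(262), np.int64(286), -0.3, -0.5] 0.053 0.06
[170, np.int64(261), np.int64(287), -0.3, -0.5] 0.05 0.058
[176, np.int64(259), np.int64(288), -0.5, -0.7] 0.047 0.056
[182, np.int64(259), np.int64(289), -0.4, -0.5] 0.044 0.053
[188, np.int64(259), np.int64(289), -0.4, -0.5] 0.041 0.051
[194, np.int64(260), np.int64(289), -0.2, -0.3] 0.038 0.049
[200, np.int64(260), np.int64(289), -0.2, -0.3] 0.035 0.047
[206, np.int64(260), np.int64(289), -0.2, -0.3] 0.032 0.044
[212, np.int64(260), np.int64(289), -0.2, -0.3] 0.029 0.042
[218, np.int64(260), np.int64(289), -0.2, -0.3] 0.026 0.039
[224, np.int64(261), np.int64(289), -0.0, -0.0] 0.022 0.037
[230, np.int64(261), np.int64(289), -0.0, -0.0] 0.019 0.034
[236, np.int64(261), np.int64(289), -0.0, -0.0] 0.016 0.032
[242, np.int64(261), np.int64(289), -0.0, -0.0] 0.012 0.029
[248, np.int64(261), np.int64(289), -0.0, -0.0] 0.009 0.027
[254, np.int64(261), np.int64(289), -0.0, -0.0] 0.006 0.024
[260, np.int64(261), np.int64(289), -0.0, -0.1] 0.002 0.022
[266, np.int64(261), np.int64(289), -0.0, -0.1] -0.001 0.019
[272, np.int64(261), np.int64(290), 0.2, 0.2] -0.005 0.016
[278, np.int64(261), np.int64(290), 0.2, 0.2] -0.008 0.013
[284, np.int64(262), np.int64(289), 0.2, 0.2] -0.012 0.011
[{'uv': [274.3, 197.9], 'conf': 0.81}]
```

```bash
python3 -c "
from h import *
print(ticket.hand_in())"
```

```text
the job is handed in; nothing more can be done
None
```

The job is handed in: I swung the magnifier arm about a quarter turn towards the robot, flipped the kickstand down behind the frame to its stop, and am holding the frame by its blue handle, plumb to about 0.01 rad by the last wrist picture; I didn't re-check the kickstand after probing a few millimetres past upright and coming back, though a picture from that point showed it still down.

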